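# Load the tube mixer and switch it on with its pull knob

## Task

Load the tube mixer for the next batch: lift the orange clamp cap off its spindle and set it down upright on the black rubber mat, then seat every tube wheel that is out on the bench face down over the spindle, one on another in any order, each fully home, and close the stack with the clamp cap fully home on top. With the stack closed, pull the mixer's spring knob nearly all the way out, keep it out for about a second to switch on, then let go so that it rests back in; do not pull it out while a wheel is still off the spindle, and do not disturb the other things on the bench.

Things in the scene. Friction and masses are not known exactly. Their poses are not given: they have to be found in the camera images.
- mixer: Tube mixer, fixed: white box 220 (x) x 180 (y) mm, top at 62 mm, with a round steel drive plate (90 mm diameter, top 70 mm above the table) and a spindle spigot in its middle. The front face, with the grey panel and the pull knob, looks to its own -x. Origin: centre of the underside; z up.
- spigot_seat (a point): Centre of the drive plate's top face, at the foot of the spindle spigot, 70 mm above the table, 20 mm from the mixer's centre along its +x: the underside centre of the lowest wheel belongs here. The dark steel spigot rises 11 mm above it, 33 mm diameter, rim bevelled (26 mm at the top). Axes are the mixer's, z up.
- power_knob (a joint): Pull-out of the spring knob, m: 0 resting in, 0.018 at the outer stop; it slides straight out along the mixer's own -x. The spring always draws it back in: 3.5 N at rest, about 10 N at the stop. The switch takes at 0.013 or more, held there for about a second (0.7 s or more).
- knob_grip (a point): Middle of the knob's grip, on its level axis, 43 mm above the table, 31 mm in front of the front face when resting; moves with the knob. Black cylinder 30 mm diameter, 26 mm long (13 mm either side of this point), then a red end disc 36 mm diameter, 7 mm thick. Can be pinched from above, fingers left and right of it. Axes are the mixer's.
- wheel1: White flanged disc, 100 mm diameter, 14 mm thick, red-capped tubes let into its top; blue grip hub 48 mm diameter, 14 to 40 mm up; on it a dark spigot 33 mm diameter, 11 mm high, rim bevelled. Centring socket in the underside: 37 mm diameter, 14 mm deep. Wheels stack every 40 mm. 0.25 kg. Origin: centre of the underside; z up through the hub. Starts face down. Two or three wheels are present.
- wheel2: White flanged disc, 100 mm diameter, 14 mm thick, red-capped tubes let into its top; blue grip hub 48 mm diameter, 14 to 40 mm up; on it a dark spigot 33 mm diameter, 11 mm high, rim bevelled. Centring socket in the underside: 37 mm diameter, 14 mm deep. Wheels stack every 40 mm. 0.25 kg. Origin: centre of the underside; z up through the hub. Starts face down. Two or three wheels are present.
- wheel3: White flanged disc, 100 mm diameter, 14 mm thick, red-capped tubes let into its top; blue grip hub 48 mm diameter, 14 to 40 mm up; on it a dark spigot 33 mm diameter, 11 mm high, rim bevelled. Centring socket in the underside: 37 mm diameter, 14 mm deep. Wheels stack every 40 mm. 0.25 kg. Origin: centre of the underside; z up through the hub. Starts face down. Two or three wheels are present.
- clamp_cap: Clamp cap: orange; flange 72 mm diameter, 14 mm thick; grip hub 44 mm diameter, 14 to 40 mm above the underside; shallow dome to 47 mm. Same socket below as the wheels (37 mm diameter, 14 mm deep). 0.2 kg. Origin: centre of the underside; z up. Starts fully home on the bare spindle.
- cap_mat: Fixed black rubber mat, 130 x 130 mm, 3 mm thick, flat on the table and empty: the place to put the clamp cap down. Origin: centre of the underside.
- tube_rack: Bystander: loose black foam rack full of red-capped tubes, 116 x 168 mm, 103 mm high. Origin: centre of the underside.
- gel_bottle: Bystander: pale blue hand gel bottle with white pump, 60 x 60 mm, 155 mm high. Origin: centre of the underside.
- spray_bottle: Bystander: pink disinfectant bottle with white head, 64 mm diameter, 162 mm high. Origin: centre of the underside.
- code_reader: Bystander: black and grey hand code reader lying down, 175 x 50 mm, 30 mm high. Origin: on its underside, 75 mm from the black end; x lengthwise, to that end.
- mouse: Bystander: black computer mouse, 105 x 60 mm, 34 mm high. Origin: centre of the underside; x lengthwise.

How it is judged (in metres and radians):
On the way, in this order (a step that is already met when the one before it is completed fails the run):
1. the clamp cap is off the spindle and stands released on the rubber mat (horizontal distance between clamp_cap and cap_mat below 0.06 m and height (world z) of clamp_cap below 0.012 m and angle between clamp_cap's own z axis and vertical below 0.1 rad and contact force between the fingers and clamp_cap below 0.2 N), for 0.2 s.
2. every wheel that is there is seated face down on the spindle, one on another, and released (horizontal distance between each of wheel1, wheel2, wheel3 and spigot_seat below 0.01 m and angle between each of wheel1, wheel2, wheel3's own z axis and vertical below 0.06 rad and (z of wheel1 in the frame of spigot_seat between -0.004 and 0.004 m or z of wheel1 in the frame of spigot_seat between 0.036 and 0.044 m or z of wheel1 in the frame of spigot_seat between 0.076 and 0.084 m) and contact force between the fingers and wheel1 below 0.2 N and (z of wheel2 in the frame of spigot_seat between -0.004 and 0.004 m or z of wheel2 in the frame of spigot_seat between 0.036 and 0.044 m or z of wheel2 in the frame of spigot_seat between 0.076 and 0.084 m) and contact force between the fingers and wheel2 below 0.2 N and (z of wheel3 in the frame of spigot_seat between -0.004 and 0.004 m or z of wheel3 in the frame of spigot_seat between 0.036 and 0.044 m or z of wheel3 in the frame of spigot_seat between 0.076 and 0.084 m) and contact force between the fingers and wheel3 below 0.2 N), for 0.2 s.
3. the clamp cap is seated on top of the stack and released (all of step 2 and horizontal distance between clamp_cap and spigot_seat below 0.01 m and angle between clamp_cap's own z axis and vertical below 0.06 rad and (z of clamp_cap in the frame of spigot_seat between 0.076 and 0.084 m or z of clamp_cap in the frame of spigot_seat between 0.116 and 0.124 m) and contact force between the fingers and clamp_cap below 0.2 N and z of clamp_cap in the frame of wheel1 above 0.034 m and z of clamp_cap in the frame of wheel2 above 0.034 m and z of clamp_cap in the frame of wheel3 above 0.034 m), for 0.2 s.
4. the spring knob is held out at least 13 mm for 0.7 s, with the stack closed (all of step 3 and value of joint power_knob above 0.013 m), for 0.7 s.
At the end, for the whole second after the job is handed in: Every wheel present and, above them, the clamp cap are seated face down on the spindle: within 10 mm of its axis, tilted under 0.06 rad, within 4 mm of the proper level (steps of 40 mm above the drive plate), at rest and released; the knob is within 3 mm of its rest (all of step 3 and value of joint power_knob below 0.003 m and contact force between the fingers and mixer below 0.2 N and linear speed of each of wheel1, wheel2, wheel3, clamp_cap below 0.02 m/s); the robot touches nothing.
It fails at once if the knob is pulled out while a wheel is still off the spindle (value of joint power_knob above 0.008 m and horizontal distance between any of wheel1, wheel2, wheel3 and spigot_seat above 0.12 m).
It fails at once if another thing on the bench is pushed over 50 mm away or knocked over (distance of any of tube_rack, gel_bottle, spray_bottle, code_reader, mouse from where it was at the start of the episode above 0.05 m or angle between any of tube_rack, gel_bottle, spray_bottle, code_reader, mouse's own z axis and vertical above 0.5 rad).
Of wheel1, wheel2, wheel3 only 2 to 3 are there at a start; the rules pass over those that are not, and their reading is None.
At some moment in a run one of wheel1, wheel2, wheel3, clamp_cap may be knocked a few centimetres aside while the robot is not near it.
It also fails if it takes over 200 s, if anything falls off the work surface, if the arm or the gripper's body presses on something with over 40 N, if the wrist force passes 120 N, or if a joint passes its speed limit or range.

## Robot

A 6-joint arm with a two-finger parallel gripper is mounted at the origin on the work surface. World frame = base frame: x ahead of the robot, y to its left, z up, the work surface at z = 0. Lengths are in mm, angles in degrees, forces in N, time in s.
With the tool pointing down it reaches from about 350 to 850 mm from the base axis. Payload 8.1 kg.
Tool frame: the origin (TCP) lies midway between the tips of the shut fingers; the grasp point (between the pads) lies 19 mm behind it; z points along the fingers, y is the line along which they close (so a half turn about z gives the same grasp; the last joint's range is limited). The gripper opens to 85 mm and grips with 20 to 120 N. Pads are 22 mm wide; open, the fingers measure 114 mm over their backs; the gripper's body (76 mm by 85 mm) begins 54 mm behind the grasp point. The pads swing forward as they close: fully open they stand 13 mm farther back than shut.
Start: joints at [64.607, 7.471, 85.268, -0, 87.261, -4.893], TCP at [210.108, 562.014, 231.292] pointing down, gripper open.
Joint ranges: [-169.43, 169.43], [-51.17, 129.36], [1.28, 143.12], [-76.62, 256.62], [0, 156.53], [-152.29, 152.29]. Speed limits (degrees/s): [136.94, 136.94, 159.86, 180, 180, 180].

## Interface

Orientations are given as [roll, pitch, yaw] about the fixed x, y, z axes, in that order (R = Rz(yaw) Ry(pitch) Rx(roll)).
In Python, from bench import r, viewer gives the robot as it stands (r), with the cameras (viewer).
- The arm moves only by the shell command python3 steer.py [FORCE], which reads ROWS from standard input. ROWS is a JSON list that holds a single list of rows (three levels of brackets), with 1 to 8 rows, each of 7 numbers: a rotation vector rx, ry, rz in degrees, then dx, dy, dz in mm, then the finger opening in mm; each row is the pose to reach, as a shift and turn from the pose commanded when the command began, along the tool's axes at that moment; what a row does not reach only later rows make up. A row lasts 1/8 s, in which the tool goes at most 62.5 mm and 10.7 degrees, less where a joint would pass 70% of its speed; a pose out of reach is approached as far as the arm can. The fingers move at their own pace and stop on an object; FORCE is the grip in N (left out, the last holds). Time passes only in rows, so rows that do not move let the fingers close. It prints the time, the measured TCP pose, the force, the opening and the grip force at its end. Input that does not fit is refused with a message, and nothing moves.
- r.sense(): the state, without advancing time (a new reading comes with each control period).
- viewer.snapshot(name): name is "scene" or "top" or "wrist"; returns a dict with "pixels" (480x640x3 uint8, blue, green, red), "fx", "fy", "cx", "cy" (pixels), "pose" (4x4, takes a point from camera to world coordinates). Camera axes: x right, y up, looking along -z (the intrinsics and any distortion apply to the point x, -y, -z); pixel columns grow to the right and rows downward; lengths in mm; the calibration is good to about 2 mm. The wrist camera is an equidistant fisheye: a pixel r from the principal point sees the ray r / f radians off the axis. A picture is of the moment at which its call begins. There is no depth.
- r.hand_in(): hands the job in; it is judged then, once.
The state is a dict: "time": time; "joint_pos": joint angles; "qd": joint speeds; "joint_efforts": joint torques, N m; "tool_pos": TCP position; "tcp_rot": TCP orientation; "ft_force": force on the tool from outside, world axes, zero at the start; "wrist_torque": the same for the moment, N m; "finger_gap": finger opening in mm; "grip_force": force on a finger pad.
Only numpy, scipy, OpenCV 4.12 (cv2) and the standard library are available. Lean on these libraries where they do the work, as an engineer would, in place of code of your own. Each camera call takes 0.05 s, during which the arm holds its last target. There are 200 camera calls.

## Working session

There is one attempt and no reset: what is moved stays moved. The work goes in short steps, Python scripts to look and compute and a shell command to move; the robot and the scene stay as the last step left them, time stands still between calls to the robot, and variables do not carry over. Pictures are saved under pics/ and viewed, at most 14 in all, crops included, and the job is handed in when it is done.

```bash
ls; mkdir -p pics; python3 - <<'E'
from bench import r, viewer
import cv2
for n in("scene","top"):
    s=viewer.snapshot(n);cv2.imwrite(f"pics/{n}0.png",s["pixels"]);print(n,s["fx"],s["fy"],s["cx"],s["cy"],s["pose"], s.keys())
print(r.sense())
E
```

```text
bench.py
pics
steer.py
scene 487.6617984291915 487.6617984291915 317.2317962522345 240.08442375941604 [[ 8.85355366e-01 -3.88645861e-01  2.55147547e-01  8.92086768e+02]
 [ 4.64898301e-01  7.35447488e-01 -4.92936673e-01 -6.60605482e+02]
 [ 3.93017554e-03  5.55041789e-01  8.31813180e-01  1.16476515e+03]
 [ 0.00000000e+00  0.00000000e+00  0.00000000e+00  1.00000000e+00]] dict_keys(['pixels', 'fx', 'fy', 'cx', 'cy', 'pose'])
top 451.5811505749894 451.5811505749894 322.0017465904243 237.31669423501583 [[ 1.75180114e-02  9.97475613e-01 -6.88151269e-02  4.75571743e+02]
 [-9.99811451e-01  1.68991811e-02 -9.56457283e-03  1.10197007e+01]
 [-8.37750885e-03  6.89697042e-02  9.97583579e-01  1.11992811e+03]
 [ 0.00000000e+00  0.00000000e+00  0.00000000e+00  1.00000000e+00]] dict_keys(['pixels', 'fx', 'fy', 'cx', 'cy', 'pose'])
{'time': 0.1, 'joint_pos': array([ 6.46081360e+01,  7.51053682e+00,  8.53228042e+01,  1.17688462e-03,
        8.72623259e+01, -4.89155925e+00]), 'qd': array([ 0.06993627, -0.06045506, -0.14697392, -0.15002184, -0.12022249,
       -0.02096321]), 'joint_efforts': array([ 5.71639575e-04, -5.70946705e+01, -5.01939940e+01, -2.41562166e-04,
        8.04562034e-03, -1.67845121e-05]), 'tool_pos': array([209.87166969, 561.56926911, 230.35414134]), 'tcp_rot': array([-1.79904782e+02, -9.32869629e-03,  1.59499630e+02]), 'ft_force': array([ 0.25119351, -0.88526921, -0.39134127]), 'wrist_torque': array([ 0.01228604, -0.0104615 ,  0.04871787]), 'grip_force': 0.0, 'finger_gap': 85.65299321384332}
```

View pics/scene0.png

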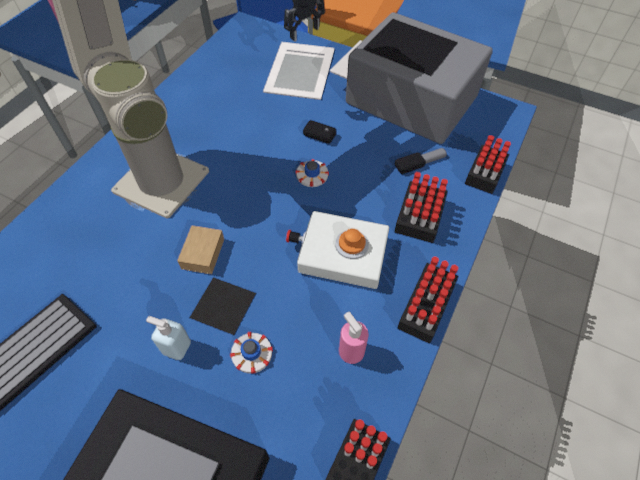

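View pics/top0.png

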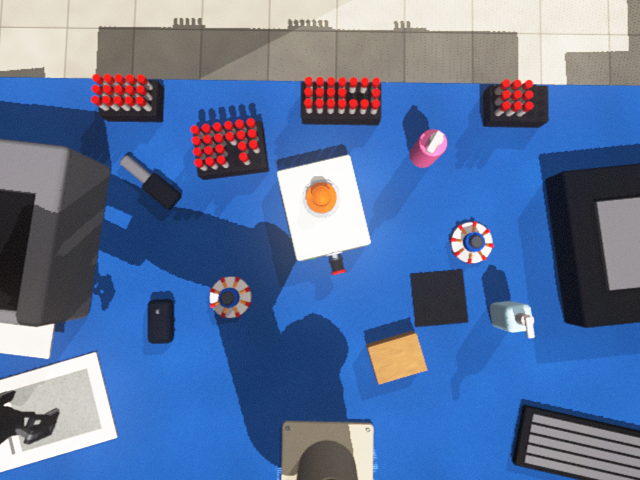

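The scene shows the mixer with the orange cap (top view 321,197) and the knob (337,262), an empty mat (438,297), and two wheels at (231,297) and (472,242). There's no third wheel. Next I'll measure positions.

```bash
cat > h.py <<'E'
import cv2,numpy as np
from bench import r, viewer
from scipy.spatial.transform import Rotation as R
def ray(s,u,v,z):
    d=np.array([(u-s["cx"])/s["fx"],-(v-s["cy"])/s["fy"],-1.]);P=s["pose"]
    d=P[:3,:3]@d;c=P[:3,3];return c+d*(z-c[2])/d[2]
def masks(img):
    h=cv2.cvtColor(img,cv2.COLOR_BGR2HSV);H,S,V=cv2.split(h)
    return dict(orange=(H>=6)&(H<=16)&(S>150)&(V>90),white=((S<60)&(V>130)),red=((H<4)|(H>175))&(S>150)&(V>70),dark=(V<60))
def blob(s,names,roi):
    m=masks(s["pixels"]);k=np.zeros(s["pixels"].shape[:2],np.uint8);u0,v0,u1,v1=roi
    for n in names:k[v0:v1,u0:u1]|=(m[n][v0:v1,u0:u1]*255).astype(np.uint8)
    k2=cv2.morphologyEx(k,cv2.MORPH_CLOSE,np.ones((5,5)))
    n,l,st,_=cv2.connectedComponentsWithStats(k2)
    i=1+np.argmax(st[1:,4]);pts=np.argwhere((l==i)&(k>0))[:,::-1].astype(np.int32)
    return cv2.convexHull(pts.reshape(-1,1,2))
def centre(s,names,roi,z):
    """ellipse of hull back-projected to plane z: centre and diameters (mm)"""
    c=blob(s,names,roi)[:,0]
    w=np.array([ray(s,u,v,z)[:2] for u,v in c],np.float32)
    (x,y),rad=cv2.minEnclosingCircle(w); e=cv2.fitEllipse(w)
    return np.round([x,y,2*rad,*e[0],*e[1]],1)
def to_tool(p):
    """shift in tool axes from the measured TCP to world p"""
    q=r.sense();T=R.from_euler('xyz',q["tcp_rot"],degrees=True)
    return np.round(T.inv().apply(np.array(p)-q["tool_pos"]),1)
E
python3 - <<'E'
from h import *
t=viewer.snapshot("top");s=viewer.snapshot("scene")
for n,nm,z,a,b in[("w1",["white","red"],14,(200,270,262,325),(285,150,340,195)),("w2",["white","red"],14,(442,215,503,270),(222,325,282,382)),("cap",["orange"],84,(295,165,350,225),(325,220,380,262)),("mat",["dark"],3,(405,262,475,333),(185,270,262,340))]:
    print(n,centre(t,nm,a,z),centre(s,nm,b,z))
c=blob(t,["white"],(265,145,380,270))[:,0]
w=np.array([ray(t,u,v,62)[:2] for u,v in c],np.float32);print(cv2.minAreaRect(w))
c=blob(t,["red"],(322,250,355,285))[:,0].mean(0);print("knob red",c,ray(t,*c,50))
c=blob(t,["dark"],(405,262,475,333));w=np.array([ray(t,u,v,3)[:2] for u,v in c[:,0]],np.float32);print(cv2.minAreaRect(w))
E
```

```text
w1 [403.1 244.1 101.2 403.1 243.5  98.5 100.1] [406.3 238.2 106.  405.8 238.8  97.3 106. ]
w2 [ 546.5 -343.7  102.5  546.5 -343.8  100.4  101.7] [ 548.6 -346.8  104.1  548.6 -347.4  100.1  103. ]
cap [640.4  25.3  70.4 640.3  25.2  69.   69.3] [643.6  21.1  78.  643.   20.1  67.   77.3]
mat [ 409.8 -265.4  173.4  411.7 -267.3  156.1  166.5] [ 411.3 -269.9  176.6  416.9 -269.2  144.2  200.3]
((612.8378295898438, 18.201866149902344), (237.22117614746094, 180.3021697998047), 14.16675853729248)
knob red [338.625 271.375] [469.4175673  -19.39440092  50.        ]
((409.97808837890625, -266.6792297363281), (125.85242462158203, 125.21186065673828), 5.980800628662109)
```

```bash
python3 -c "
from h import *
print(to_tool([640.4,25.3,200]))"
echo '[[[0, 0, 0, -300, -178, 0, 85], [0, 0, 0, -591, -352, 0, 85], [0, 0, 0, -591, -352, 0, 85], [0, 0, 0, -591, -352, 0, 85], [0, 0, 0, -591, -352, 0, 85], [0, 0, 0, -591, -352, 0, 85], [0, 0, 0, -591, -352, 0, 85], [0, 0, 0, -591, -352, 0, 85]]]' | python3 steer.py 40; python3 -c "
from h import *
print(to_tool([640.4,25.3,200]))"
```

```text
time: 1.2
tool_pos: [523.9, 170.1, 231.3]
tcp_rot: [180.0, 0.0, 159.5]
ft_force: [0.7, 0.4, 0.1]
finger_gap: 85.1
grip_force: 0.0
[-159.9  -94.9   31.3]
```

```bash
echo '[[[0, 0, 0, -53, -32, 10, 85], [0, 0, 0, -106, -64, 20, 85], [0, 0, 0, -160, -95, 31, 85], [0, 0, 0, -160, -95, 31, 85], [0, 0, 0, -160, -95, 31, 85], [0, 0, 0, -160, -95, 31, 85]]]' | python3 steer.py 40; python3 -c "
from h import *
print(to_tool([640.4,25.3,84]))
w=viewer.snapshot('wrist');cv2.imwrite('pics/w1.png',w['pixels']);print(w['fx'],w['cx'],w['cy'],w['pose'])"
```

```text
time: 1.95
tool_pos: [639.2, 28.1, 200.9]
tcp_rot: [180.0, 0.0, 159.6]
ft_force: [-0.1, -0.6, 0.5]
finger_gap: 85.2
grip_force: 0.0
[ -2.   -2.3 116.9]
371.64829954431775 313.7719386170952 233.3709245722598 [[ 3.48548528e-01 -8.93854307e-01 -2.82025534e-01  5.65679881e+02]
 [ 9.37290733e-01  3.32372378e-01  1.04950863e-01  5.53016038e+01]
 [-7.32839856e-05 -3.00920388e-01  9.53649262e-01  3.45615668e+02]
 [ 0.00000000e+00  0.00000000e+00  0.00000000e+00  1.00000000e+00]]
```

View pics/w1.png

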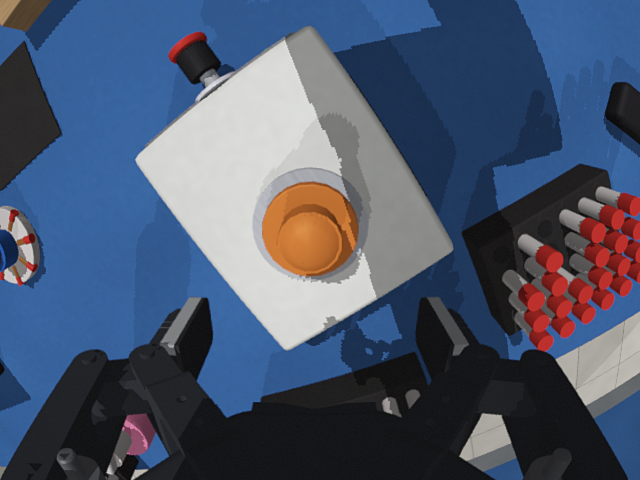

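The wrist view shows the cap ahead of the fingers at about (311,230), with the knob at (195,60). I'll check the cap position with the fisheye model.

```bash
cat >> h.py <<'E'
def wray(s,u,v,z):
    a=(u-s["cx"])/s["fx"];b=(v-s["cy"])/s["fy"];th=np.hypot(a,b);k=np.sin(th)/max(th,1e-9)
    d=s["pose"][:3,:3]@np.array([a*k,-b*k,-np.cos(th)]);c=s["pose"][:3,3];return c+d*(z-c[2])/d[2]
def wcentre(s,names,roi,z):
    c=blob(s,names,roi)[:,0];w=np.array([wray(s,u,v,z)[:2] for u,v in c],np.float32)
    (x,y),rad=cv2.minEnclosingCircle(w);e=cv2.fitEllipse(w);return np.round([x,y,2*rad,*e[0],*e[1]],1)
E
python3 - <<'E'
from h import *
w=viewer.snapshot("wrist");print(wcentre(w,["orange"],(240,160,380,300),84))
for p in[(210,80),]: pass
c=blob(w,["red"],(155,20,230,80))[:,0].mean(0);print(c,wray(w,*c,55))
print(r.sense()["tool_pos"],to_tool([640.4,25.3,84]))
E
```

```text
[639.9  24.7  72.4 639.9  24.5  70.2  72.2]
[184.86666667  45.46666667] [469.07090334 -18.15077026  55.        ]
[639.30825943  28.19892333 201.21281393] [ -1.9  -2.4 117.2]
```

```bash
echo '[[[0, 0, 0, -2, -3, 45, 85], [0, 0, 0, -2, -3, 85, 85], [0, 0, 0, -2, -3, 105, 85], [0, 0, 0, -2, -3, 114, 85], [0, 0, 0, -2, -3, 116, 85], [0, 0, 0, -2, -3, 116, 85], [0, 0, 0, -2, -3, 116, 85]]]' | python3 steer.py 40; echo '[[[0, 0, 0, 0, 0, 0, 30], [0, 0, 0, 0, 0, 0, 30], [0, 0, 0, 0, 0, 0, 30], [0, 0, 0, 0, 0, 0, 30], [0, 0, 0, 0, 0, 0, 30], [0, 0, 0, 0, 0, 0, 30], [0, 0, 0, 0, 0, 0, 30]]]' | python3 steer.py
```

```text
time: 2.92
tool_pos: [641.3, 23.4, 85.8]
tcp_rot: [180.0, 0.1, 159.5]
ft_force: [0.0, 0.3, -0.2]
finger_gap: 85.0
grip_force: 0.0
time: 3.8
tool_pos: [640.6, 23.3, 84.8]
tcp_rot: [180.0, 0.0, 159.5]
ft_force: [-0.3, -0.3, 6.1]
finger_gap: 41.8
grip_force: 41.1
```

```bash
echo '[[[0, 0, 0, 0, 0, -15, 30], [0, 0, 0, 0, 0, -40, 30], [0, 0, 0, 0, 0, -70, 30], [0, 0, 0, 0, 0, -70, 30], [0, 0, 0, 0, 0, -70, 30]]]' | python3 steer.py; python3 -c "
from h import *
print(to_tool([410,-266,80]))"
```

```text
time: 4.42
tool_pos: [639.8, 23.5, 153.4]
tcp_rot: [-180.0, -0.1, 159.5]
ft_force: [-0.3, 0.8, -2.0]
finger_gap: 41.6
grip_force: 40.8
[ 113.8 -351.6   73.7]
```

```bash
echo '[[[0, 0, 0, 15, -50, 0, 30], [0, 0, 0, 30, -100, 0, 30], [0, 0, 0, 47, -150, 0, 30], [0, 0, 0, 63, -200, 0, 30], [0, 0, 0, 80, -250, 0, 30], [0, 0, 0, 97, -300, 20, 30], [0, 0, 0, 114, -352, 60, 30], [0, 0, 0, 114, -352, 74, 30]]]' | python3 steer.py; echo '[[[0, 0, 0, 0, 0, 0, 30], [0, 0, 0, 0, 0, 0, 30]]]' | python3 steer.py;python3 -c "
from h import *
print(to_tool([410,-266,18]))"
```

```text
time: 5.42
tool_pos: [406.2, -266.8, 76.5]
tcp_rot: [179.9, -0.3, 159.3]
ft_force: [-0.2, 1.3, -1.8]
finger_gap: 41.7
grip_force: 41.2
time: 5.68
tool_pos: [411.2, -265.8, 80.8]
tcp_rot: [180.0, 0.0, 159.6]
ft_force: [0.5, -0.8, -0.8]
finger_gap: 42.0
grip_force: 41.2
[ 1.1 -0.7 62.8]
```

```bash
echo '[[[0, 0, 0, 0, 0, 30, 30], [0, 0, 0, 0, 0, 50, 30], [0, 0, 0, 0, 0, 57, 30], [0, 0, 0, 0, 0, 60, 30], [0, 0, 0, 0, 0, 62, 30], [0, 0, 0, 0, 0, 63, 30], [0, 0, 0, 0, 0, 63, 30]]]' | python3 steer.py;  echo '[[[0, 0, 0, 0, 0, 0, 60], [0, 0, 0, 0, 0, 0, 85], [0, 0, 0, 0, 0, 0, 85], [0, 0, 0, 0, 0, 0, 85], [0, 0, 0, 0, 0, -50, 85], [0, 0, 0, 0, 0, -100, 85], [0, 0, 0, 0, 0, -130, 85], [0, 0, 0, 0, 0, -130, 85]]]' | python3 steer.py; python3 -c "
from h import *
w=viewer.snapshot('top');cv2.imwrite('pics/t2.png',w['pixels'])
print(centre(w,['white','red'],(442,215,503,270),14),centre(w,['white','red'],(200,270,262,325),14))"
```

```text
time: 6.55
tool_pos: [410.5, -266.6, 17.7]
tcp_rot: [-180.0, 0.0, 159.5]
ft_force: [0.8, 0.4, -1.7]
finger_gap: 41.9
grip_force: 41.2
time: 7.55
tool_pos: [412.0, -267.8, 150.7]
tcp_rot: [-179.9, 0.3, 159.5]
ft_force: [-1.1, -0.5, 0.1]
finger_gap: 85.0
grip_force: 0.0
[ 546.5 -343.7  102.5  546.5 -344.1  100.2  101.9] [402.8 243.8 101.2 403.  243.6  98.8 100.7]
```

View pics/t2.png

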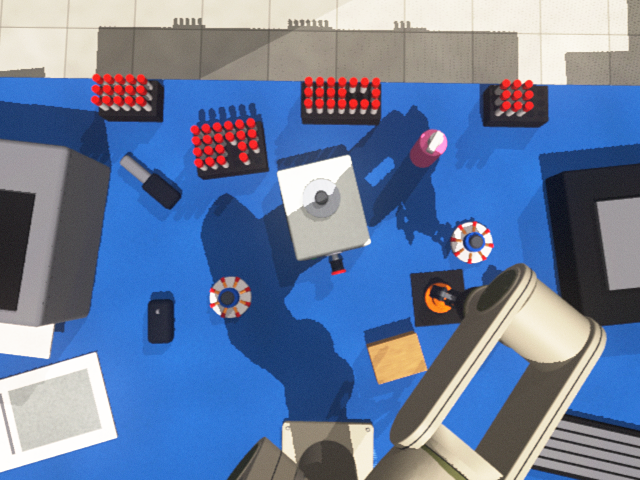

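The top view shows the cap on the mat at (438,297), the bare spigot at (321,198) and both wheels unmoved.

```bash
python3 -c "
from h import *
w=viewer.snapshot('top');m=masks(w['pixels'])
g=cv2.cvtColor(w['pixels'],cv2.COLOR_BGR2GRAY);k=(g[185:212,308:335]<95).astype(np.uint8)
n,l,st,c=cv2.connectedComponentsWithStats(k);print(st[1:],c[1:])
i=1+np.argmax(st[1:,4]);print(ray(w,c[i][0]+308,c[i][1]+185,79))
print(to_tool([546.5,-344,150]))"
```

```text
[[ 9  6  5  3  5]
 [ 7 12  1  1  1]
 [ 8 13 12  7 42]] [[11.          6.8       ]
 [ 7.         12.        ]
 [14.07142857 16.73809524]]
[630.22431443  22.2895227   79.        ]
[-154.9  -25.    -3. ]
```

```bash
echo '[[[0, 0, 0, -50, -8, 0, 85], [0, 0, 0, -100, -16, 0, 85], [0, 0, 0, -155, -25, -2, 85], [0, 0, 0, -155, -25, -2, 85], [0, 0, 0, -155, -25, -2, 85], [0, 0, 0, -155, -25, -2, 85]]]' | python3 steer.py; python3 -c "
from h import *
w=viewer.snapshot('wrist');cv2.imwrite('pics/w3.png',w['pixels'])
print(wcentre(w,['white','red'],(230,140,400,310),14))
print(to_tool([546.5,-344,15]),r.sense()['tool_pos'])"
```

```text
time: 8.4
tool_pos: [545.7, -343.5, 149.2]
tcp_rot: [180.0, -0.0, 159.5]
ft_force: [-0.5, -0.5, -0.2]
finger_gap: 84.7
grip_force: 0.0
[ 546.8 -345.9  105.1  546.6 -345.5  102.3  103.6]
[ -0.6  -0.2 134.7] [ 545.93997204 -343.61868932  149.73199003]
```

View pics/w3.png

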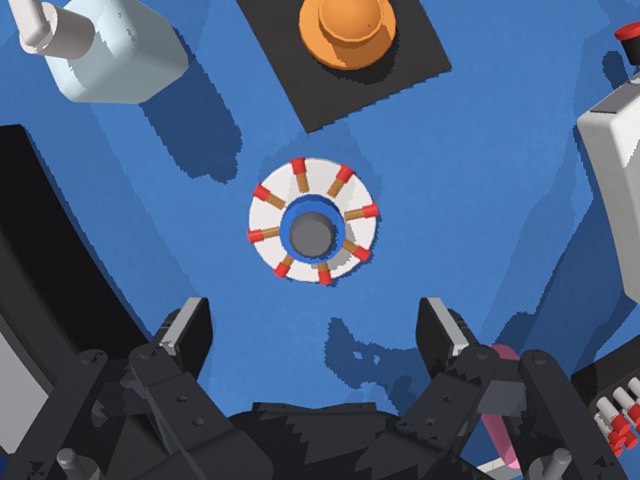

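The wheel is at (312,220), with room for the fingers. I'll grasp it.

```bash
echo '[[[0, 0, 0, -1, 1, 50, 85], [0, 0, 0, -1, 1, 95, 85], [0, 0, 0, -1, 1, 120, 85], [0, 0, 0, -1, 1, 130, 85], [0, 0, 0, -1, 1, 133, 85], [0, 0, 0, -1, 1, 133, 85], [0, 0, 0, -1, 1, 133, 85]]]' | python3 steer.py 40; echo '[[[0, 0, 0, 0, 0, 0, 30], [0, 0, 0, 0, 0, 0, 30], [0, 0, 0, 0, 0, 0, 30], [0, 0, 0, 0, 0, 0, 30], [0, 0, 0, 0, 0, 0, 30], [0, 0, 0, 0, 0, 0, 30], [0, 0, 0, 0, 0, 0, 30]]]' | python3 steer.py; echo '[[[0, 0, 0, 0, 0, -15, 30], [0, 0, 0, 0, 0, -60, 30], [0, 0, 0, 0, 0, -115, 30], [0, 0, 0, 0, 0, -140, 30], [0, 0, 0, 0, 0, -140, 30], [0, 0, 0, 0, 0, -140, 30]]]' | python3 steer.py;python3 -c "
from h import *
print(to_tool([640.2,25,120]),r.sense()['tool_pos'])"
```

```text
time: 9.32
tool_pos: [548.9, -344.2, 18.0]
tcp_rot: [-180.0, 0.1, 159.5]
ft_force: [0.0, 0.3, -0.1]
finger_gap: 84.8
grip_force: 0.0
time: 10.2
tool_pos: [548.3, -343.9, 17.0]
tcp_rot: [-180.0, 0.1, 159.5]
ft_force: [-1.3, 0.4, 5.1]
finger_gap: 45.7
grip_force: 41.7
time: 10.95
tool_pos: [547.0, -342.7, 154.2]
tcp_rot: [179.9, -0.2, 159.5]
ft_force: [0.2, -0.3, -3.6]
finger_gap: 45.7
grip_force: 42.2
[ 41.3 377.   34.7] [ 546.99965406 -342.65761494  154.20586442]
```

```bash
echo '[[[0, 0, 0, 6, 50, 0, 30], [0, 0, 0, 11, 100, 0, 30], [0, 0, 0, 17, 150, 0, 30], [0, 0, 0, 22, 200, 0, 30], [0, 0, 0, 28, 260, 0, 30], [0, 0, 0, 34, 320, 0, 30], [0, 0, 0, 40, 377, 0, 30], [0, 0, 0, 40, 377, 0, 30]]]' | python3 steer.py; echo '[[[0, 0, 0, 0, 0, 20, 30], [0, 0, 0, 0, 0, 35, 30], [0, 0, 0, 0, 0, 35, 30], [0, 0, 0, 0, 0, 35, 30]]]' | python3 steer.py;python3 -c "
from h import *
print(to_tool([641.2,24.5,87]),r.sense()['tool_pos'])"
```

```text
time: 11.95
tool_pos: [641.3, 28.4, 153.1]
tcp_rot: [-180.0, -0.3, 159.8]
ft_force: [0.2, -1.3, -3.5]
finger_gap: 45.6
grip_force: 42.7
time: 12.45
tool_pos: [642.4, 22.7, 121.0]
tcp_rot: [-180.0, -0.0, 159.4]
ft_force: [-0.3, 0.1, -3.9]
finger_gap: 45.6
grip_force: 42.7
[ 1.7  1.3 34. ] [642.3697466   22.71670731 121.04516836]
```

```bash
echo '[[[0, 0, 0, 1, 1, 10, 30], [0, 0, 0, 1, 1, 18, 30], [0, 0, 0, 1, 1, 24, 30], [0, 0, 0, 1, 1, 28, 30], [0, 0, 0, 1, 1, 31, 30], [0, 0, 0, 1, 1, 33, 30], [0, 0, 0, 1, 1, 34, 30], [0, 0, 0, 1, 1, 34, 30]]]' | python3 steer.py; echo '[[[0, 0, 0, 0, 0, 0, 30]]]' | python3 steer.py;python3 -c "
from h import *
print(r.sense()['ft_force'])"
```

```text
time: 13.45
tool_pos: [642.0, 24.9, 87.4]
tcp_rot: [180.0, 0.0, 159.5]
ft_force: [0.5, 0.7, -3.5]
finger_gap: 45.3
grip_force: 42.7
time: 13.58
tool_pos: [642.1, 24.9, 87.5]
tcp_rot: [180.0, 0.0, 159.5]
ft_force: [-0.0, -0.2, -2.8]
finger_gap: 45.6
grip_force: 42.7
[-0.01828325 -0.18215506 -2.80536577]
```

```bash
echo '[[[0, 0, 0, 0, 0, 0.7, 30], [0, 0, 0, 0, 0, 1.4, 30], [0, 0, 0, 0, 0, 1.4, 30]]]' | python3 steer.py; echo '[[[0, 0, 0, 0, 0, 0, 60], [0, 0, 0, 0, 0, 0, 85], [0, 0, 0, 0, 0, 0, 85], [0, 0, 0, 0, 0, 0, 85], [0, 0, 0, 0, 0, -50, 85], [0, 0, 0, 0, 0, -100, 85], [0, 0, 0, 0, 0, -100, 85], [0, 0, 0, 0, 0, -100, 85]]]' | python3 steer.py; python3 -c "
from h import *
w=viewer.snapshot('wrist');cv2.imwrite('pics/w4.png',w['pixels'])
print(wcentre(w,['red'],(220,120,400,320),84))
t=viewer.snapshot('top');print(centre(t,['white','red'],(200,270,262,325),14))
print(to_tool([403,243.6,200]),r.sense()['tool_pos'])"
```

```text
time: 13.95
tool_pos: [642.2, 24.9, 87.0]
tcp_rot: [180.0, 0.0, 159.5]
ft_force: [-4.8, 0.5, 5.9]
finger_gap: 45.6
grip_force: 43.6
time: 14.95
tool_pos: [641.9, 24.9, 185.7]
tcp_rot: [180.0, 0.0, 159.5]
ft_force: [-0.4, 0.9, -0.0]
finger_gap: 85.4
grip_force: 0.0
[595.1  31.6  13.7 595.   31.3  12.1  13.3]
[410.7 218.8 153.2 405.5 208.6 129.5 169.3]
[299.4 121.5 -15.4] [640.87406141  24.96745177 183.88159722]
```

View pics/w4.png

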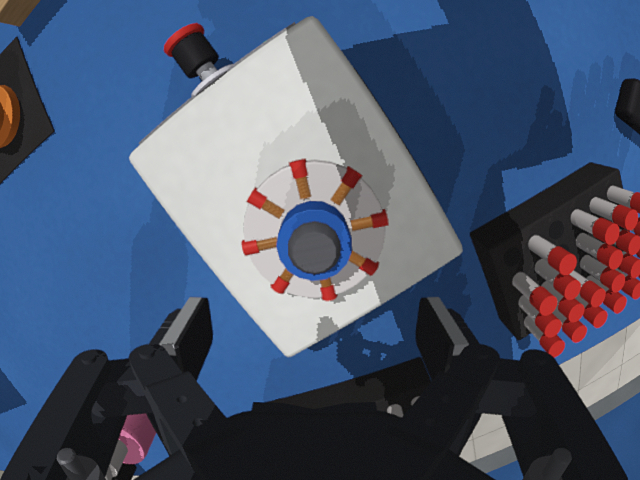

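The wheel sits on the drive plate at (314,230). The top-view reading of wheel 1 is off, possibly because the arm is in the way, so I'll move halfway and look again.

```bash
echo '[[[0, 0, 0, 50, 20, 0, 85], [0, 0, 0, 100, 41, 0, 85], [0, 0, 0, 150, 61, 0, 85], [0, 0, 0, 200, 82, 0, 85], [0, 0, 0, 200, 82, 0, 85], [0, 0, 0, 200, 82, 0, 85]]]' | python3 steer.py; python3 -c "
from h import *
w=viewer.snapshot('wrist');t=viewer.snapshot('top');cv2.imwrite('pics/w5.png',np.vstack([w['pixels'][:300],t['pixels'][200:400]]))
print(centre(t,['white','red'],(200,270,262,325),14))
print(r.sense()['tool_pos'])"
```

```text
time: 15.8
tool_pos: [483.0, 171.6, 184.9]
tcp_rot: [-179.9, -0.1, 159.5]
ft_force: [-0.7, 0.5, 0.9]
finger_gap: 85.0
grip_force: 0.0
[402.5 248.4 190.5 413.  234.7 128.7 203.3]
[483.71840379 171.00625754 185.27744334]
```

View pics/w5.png

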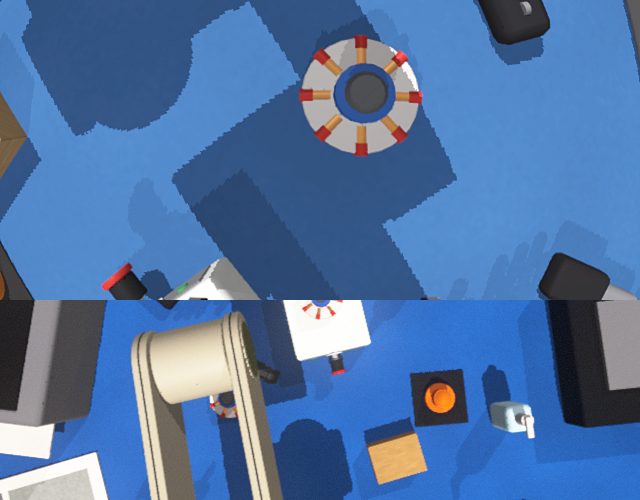

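Wheel 1 is clear in the wrist view at (361,96), and the arm only hides it from the top camera.

```bash
python3 -c "
from h import *
w=viewer.snapshot('wrist');c=wcentre(w,['white','red'],(285,20,440,170),14);print(c)
p=r.sense()['tool_pos'];print(to_tool([c[3],c[4],150]),p)"
```

```text
[402.2 243.6 103.9 402.3 243.5 101.9 102.4]
[101.9  39.3  35.4] [483.87135306 170.92472033 185.42103243]
```

```bash
echo '[[[0, 0, 0, 50, 20, 10, 85], [0, 0, 0, 102, 39, 35, 85], [0, 0, 0, 102, 39, 35, 85], [0, 0, 0, 102, 39, 35, 85], [0, 0, 0, 102, 39, 35, 85]]]' | python3 steer.py; python3 -c "
from h import *
w=viewer.snapshot('wrist');c=wcentre(w,['white','red'],(230,130,400,310),14);print(c)
p=r.sense()['tool_pos'];print(to_tool([c[3],c[4]+.3,17]),p)"
```

```text
time: 16.58
tool_pos: [403.0, 243.4, 151.7]
tcp_rot: [180.0, 0.1, 159.4]
ft_force: [-0.0, -1.1, 0.4]
finger_gap: 84.9
grip_force: 0.0
[403.3 242.5 105.7 403.4 243.1 101.8 104. ]
[ -0.3   0.  134.7] [402.8978954  243.43925609 151.6530384 ]
```

```bash
echo '[[[0, 0, 0, 0, 0, 50, 85], [0, 0, 0, 0, 0, 95, 85], [0, 0, 0, 0, 0, 120, 85], [0, 0, 0, 0, 0, 130, 85], [0, 0, 0, 0, 0, 134, 85], [0, 0, 0, 0, 0, 134, 85], [0, 0, 0, 0, 0, 134, 85]]]' | python3 steer.py 40; echo '[[[0, 0, 0, 0, 0, 0, 30], [0, 0, 0, 0, 0, 0, 30], [0, 0, 0, 0, 0, 0, 30], [0, 0, 0, 0, 0, 0, 30], [0, 0, 0, 0, 0, 0, 30], [0, 0, 0, 0, 0, 0, 30], [0, 0, 0, 0, 0, 0, 30]]]' | python3 steer.py; echo '[[[0, 0, 0, 0, 0, -15, 30], [0, 0, 0, 0, 0, -60, 30], [0, 0, 0, 0, 0, -115, 30], [0, 0, 0, 0, 0, -170, 30], [0, 0, 0, 0, 0, -170, 30], [0, 0, 0, 0, 0, -170, 30]]]' | python3 steer.py;python3 -c "
from h import *
print(to_tool([640.5,25,160]),r.sense()['tool_pos'])"
```

```text
time: 17.5
tool_pos: [402.5, 244.5, 18.1]
tcp_rot: [179.9, 0.1, 159.5]
ft_force: [0.6, -0.4, 0.1]
finger_gap: 85.1
grip_force: 0.0
time: 18.38
tool_pos: [401.7, 244.2, 17.5]
tcp_rot: [180.0, 0.0, 159.5]
ft_force: [-2.9, -1.6, 5.7]
finger_gap: 45.4
grip_force: 40.7
time: 19.12
tool_pos: [401.0, 243.8, 186.5]
tcp_rot: [-180.0, -0.0, 159.5]
ft_force: [0.6, -0.1, -2.8]
finger_gap: 45.7
grip_force: 42.3
[-301.  -121.1   26.4] [401.02823431 243.84089359 186.50283778]
```

```bash
echo '[[[0, 0, 0, -50, -20, 0, 30], [0, 0, 0, -100, -40, 0, 30], [0, 0, 0, -150, -60, 0, 30], [0, 0, 0, -200, -80, 0, 30], [0, 0, 0, -250, -100, 0, 30], [0, 0, 0, -301, -121, 0, 30], [0, 0, 0, -301, -121, 10, 30], [0, 0, 0, -301, -121, 24, 30]]]' | python3 steer.py;echo '[[[0, 0, 0, 0, 0, 0, 30], [0, 0, 0, 0, 0, 0, 30], [0, 0, 0, 0, 0, 0, 30]]]' | python3 steer.py; python3 -c "
from h import *
print(to_tool([640.2,24.7,127.5]),r.sense()['tool_pos'])"
```

```text
time: 20.12
tool_pos: [639.6, 25.4, 159.8]
tcp_rot: [-179.9, -0.2, 159.5]
ft_force: [-0.3, -0.1, -3.7]
finger_gap: 45.6
grip_force: 42.2
time: 20.5
tool_pos: [641.2, 25.9, 163.9]
tcp_rot: [180.0, 0.1, 159.6]
ft_force: [0.8, 0.1, -2.6]
finger_gap: 45.4
grip_force: 42.2
[ 0.5 -1.5 36.4] [641.182391    25.9254189  163.91291913]
```

```bash
echo '[[[0, 0, 0, 0, -1, 12, 30], [0, 0, 0, 0, -1, 20, 30], [0, 0, 0, 0, -1, 26, 30], [0, 0, 0, 0, -1, 30, 30], [0, 0, 0, 0, -1, 33, 30], [0, 0, 0, 0, -1, 35, 30], [0, 0, 0, 0, -1, 36, 30], [0, 0, 0, 0, -1, 36, 30]]]' | python3 steer.py; echo '[[[0, 0, 0, 0, 0, 0.7, 30], [0, 0, 0, 0, 0, 1, 30], [0, 0, 0, 0, 0, 1, 30]]]' | python3 steer.py
```

```text
time: 21.5
tool_pos: [640.9, 24.3, 127.6]
tcp_rot: [180.0, 0.0, 159.5]
ft_force: [-2.8, -0.4, 1.1]
finger_gap: 45.9
grip_force: 42.5
time: 21.88
tool_pos: [641.0, 24.3, 127.5]
tcp_rot: [180.0, 0.1, 159.5]
ft_force: [-5.8, -0.4, 8.4]
finger_gap: 45.3
grip_force: 43.2
```

```bash
echo '[[[0, 0, 0, 0, 0, 0, 60], [0, 0, 0, 0, 0, 0, 85], [0, 0, 0, 0, 0, 0, 85], [0, 0, 0, 0, 0, 0, 85], [0, 0, 0, 0, 0, -50, 85], [0, 0, 0, 0, 0, -75, 85], [0, 0, 0, 0, 0, -75, 85], [0, 0, 0, 0, 0, -75, 85]]]' | python3 steer.py; python3 -c "
from h import *
w=viewer.snapshot('wrist');t=viewer.snapshot('top');cv2.imwrite('pics/w6.png',np.vstack([w['pixels'][100:320],t['pixels'][140:340]]))
print(centre(t,['orange'],(405,262,475,333),17))
m=masks(w['pixels'])['red'];q=np.argwhere(m[100:320,200:430])[:,::-1]+[200,100]
P=np.array([wray(w,*p,124)[:2] for p in q],np.float32);print(cv2.minEnclosingCircle(P))
print(r.sense()['tool_pos'],to_tool([410,-266,200]))"
```

```text
time: 22.88
tool_pos: [640.1, 24.4, 199.7]
tcp_rot: [-180.0, -0.1, 159.5]
ft_force: [0.3, -0.2, 0.4]
finger_gap: 85.0
grip_force: 0.0
[ 410.8 -265.6   74.4  410.4 -265.5   72.4   74.1]
((640.1920166015625, 24.678478240966797), 55.0371208190918)
[639.66161273  24.38777327 198.79747558] [ 113.4 -352.4   -0.5]
```

View pics/w6.png

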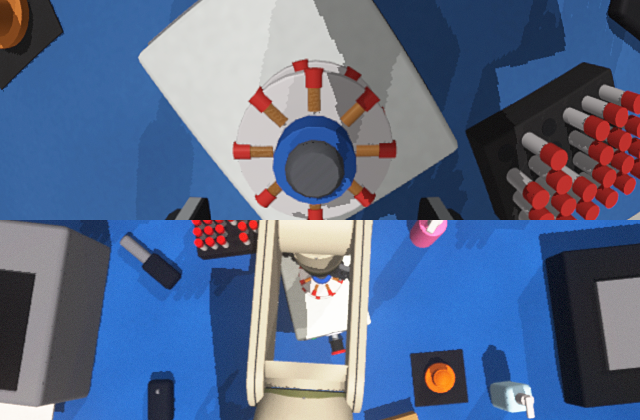

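Both wheels are stacked. The cap is still on the mat at (410.6,-265.6).

```bash
echo '[[[0, 0, 0, 15, -50, 0, 85], [0, 0, 0, 30, -100, 0, 85], [0, 0, 0, 47, -150, 0, 85], [0, 0, 0, 63, -200, 0, 85], [0, 0, 0, 80, -250, 20, 85], [0, 0, 0, 97, -300, 40, 85], [0, 0, 0, 113, -352, 70, 85], [0, 0, 0, 113, -352, 80, 85]]]' | python3 steer.py; echo '[[[0, 0, 0, 0, 0, 0, 85], [0, 0, 0, 0, 0, 0, 85], [0, 0, 0, 0, 0, 0, 85]]]' | python3 steer.py;python3 -c "
from h import *
w=viewer.snapshot('wrist');c=wcentre(w,['orange'],(220,100,420,330),17);print(c)
print(to_tool([410.6,-265.6,18]))"
```

```text
time: 23.98
tool_pos: [407.8, -266.9, 117.6]
tcp_rot: [180.0, -0.3, 159.2]
ft_force: [1.1, 0.6, 0.6]
finger_gap: 85.5
grip_force: 0.0
time: 24.35
tool_pos: [412.8, -265.3, 121.8]
tcp_rot: [-180.0, 0.1, 159.6]
ft_force: [-0.5, 0.3, 0.1]
finger_gap: 85.0
grip_force: 0.0
[ 409.6 -266.7   74.   409.8 -266.6   72.    73.7]
[  2.   -0.9 103.7]
```

```bash
echo '[[[0, 0, 0, 2, 0, 40, 85], [0, 0, 0, 2, 0, 75, 85], [0, 0, 0, 2, 0, 95, 85], [0, 0, 0, 2, 0, 102, 85], [0, 0, 0, 2, 0, 103, 85], [0, 0, 0, 2, 0, 103, 85], [0, 0, 0, 2, 0, 103, 85]]]' | python3 steer.py 40; echo '[[[0, 0, 0, 0, 0, 0, 30], [0, 0, 0, 0, 0, 0, 30], [0, 0, 0, 0, 0, 0, 30], [0, 0, 0, 0, 0, 0, 30], [0, 0, 0, 0, 0, 0, 30], [0, 0, 0, 0, 0, 0, 30], [0, 0, 0, 0, 0, 0, 30]]]' | python3 steer.py; echo '[[[0, 0, 0, 0, 0, -15, 30], [0, 0, 0, 0, 0, -70, 30], [0, 0, 0, 0, 0, -130, 30], [0, 0, 0, 0, 0, -188, 30], [0, 0, 0, 0, 0, -188, 30], [0, 0, 0, 0, 0, -188, 30]]]' | python3 steer.py;python3 -c "
from h import *
print(to_tool([640.5,24.7,200]),r.sense()['tool_pos'])"
```

```text
time: 25.28
tool_pos: [410.4, -265.6, 19.0]
tcp_rot: [-180.0, 0.1, 159.5]
ft_force: [0.5, -0.4, -0.6]
finger_gap: 84.9
grip_force: 0.0
time: 26.15
tool_pos: [409.9, -265.3, 18.3]
tcp_rot: [-180.0, 0.0, 159.5]
ft_force: [-1.1, 0.3, 5.8]
finger_gap: 41.8
grip_force: 40.7
time: 26.9
tool_pos: [409.4, -264.9, 205.7]
tcp_rot: [180.0, -0.0, 159.5]
ft_force: [-0.1, 0.2, -2.3]
finger_gap: 41.6
grip_force: 41.1
[-115.   352.2    5.7] [ 409.42252609 -264.89664586  205.71351798]
```

```bash
echo '[[[0, 0, 0, -16, 50, 0, 30], [0, 0, 0, -32, 100, 0, 30], [0, 0, 0, -49, 150, 0, 30], [0, 0, 0, -65, 200, 0, 30], [0, 0, 0, -82, 250, 0, 30], [0, 0, 0, -98, 300, 0, 30], [0, 0, 0, -115, 352, 0, 30], [0, 0, 0, -115, 352, 0, 30]]]' | python3 steer.py;echo '[[[0, 0, 0, 0, 0, 0, 30], [0, 0, 0, 0, 0, 0, 30], [0, 0, 0, 0, 0, 0, 30]]]' | python3 steer.py; python3 -c "
from h import *
print(to_tool([640.4,24.7,165.5]),r.sense()['tool_pos'])"
```

```text
time: 27.9
tool_pos: [640.2, 27.9, 201.5]
tcp_rot: [-179.9, -0.3, 159.7]
ft_force: [-0.5, -0.8, -2.3]
finger_gap: 41.7
grip_force: 41.4
time: 28.28
tool_pos: [640.2, 23.3, 206.0]
tcp_rot: [-180.0, 0.0, 159.4]
ft_force: [0.4, 0.2, -1.5]
finger_gap: 41.7
grip_force: 41.4
[ 0.4  1.4 40.5] [640.24904663  23.30464192 205.99150911]
```

```bash
echo '[[[0, 0, 0, 0, 1, 15, 30], [0, 0, 0, 0, 1, 24, 30], [0, 0, 0, 0, 1, 30, 30], [0, 0, 0, 0, 1, 34, 30], [0, 0, 0, 0, 1, 37, 30], [0, 0, 0, 0, 1, 39, 30], [0, 0, 0, 0, 1, 40, 30], [0, 0, 0, 0, 1, 40, 30]]]' | python3 steer.py; echo '[[[0, 0, 0, 0, 0, 0.5, 30], [0, 0, 0, 0, 0, 1, 30], [0, 0, 0, 0, 0, 1, 30]]]' | python3 steer.py
```

```text
time: 29.28
tool_pos: [641.1, 25.3, 166.0]
tcp_rot: [-180.0, 0.0, 159.5]
ft_force: [-0.2, -0.3, -1.2]
finger_gap: 42.0
grip_force: 41.4
time: 29.65
tool_pos: [641.2, 25.3, 165.4]
tcp_rot: [180.0, 0.0, 159.5]
ft_force: [-1.0, 0.1, 1.8]
finger_gap: 41.6
grip_force: 41.6
```

```bash
echo '[[[0, 0, 0, 0, 0, 0, 60], [0, 0, 0, 0, 0, 0, 85], [0, 0, 0, 0, 0, 0, 85], [0, 0, 0, 0, 0, 0, 85], [0, 0, 0, 0, 0, -40, 85], [0, 0, 0, 0, 0, -60, 85], [0, 0, 0, 0, 0, -60, 85], [0, 0, 0, 0, 0, -60, 85]]]' | python3 steer.py; python3 -c "
from h import *
w=viewer.snapshot('wrist');t=viewer.snapshot('scene');cv2.imwrite('pics/w7.png',np.vstack([w['pixels'][20:320],t['pixels'][130:330]]))
print(wcentre(w,['orange'],(230,120,400,330),164))
print(r.sense()['tool_pos'],to_tool([484.5,-15,225]))"
```

```text
time: 30.65
tool_pos: [640.5, 25.3, 223.5]
tcp_rot: [-180.0, -0.1, 159.5]
ft_force: [-0.3, 0.0, -0.0]
finger_gap: 84.9
grip_force: 0.0
[637.5  26.7  82.7 637.4  26.2  72.   83.1]
[640.16824652  25.30939804 222.92530459] [131.7 -92.3  -1.6]
```

View pics/w7.png

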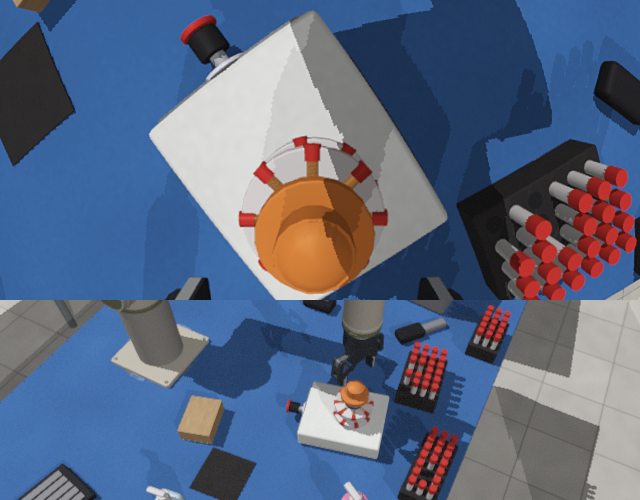

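The cap is on top and the stack is closed. Next I'll go to the knob, turning to the mixer's heading of about 14.3°.

```bash
echo '[[[0, 0, -7, 32, -23, 0, 85], [0, 0, -15, 65, -46, 0, 85], [0, 0, -22, 98, -69, 0, 85], [0, 0, -30, 131, -92, 0, 85], [0, 0, -34.7, 131, -92, 30, 85], [0, 0, -34.7, 131, -92, 60, 85], [0, 0, -34.7, 131, -92, 60, 85], [0, 0, -34.7, 131, -92, 60, 85]]]' | python3 steer.py; python3 -c "
from h import *
w=viewer.snapshot('wrist');cv2.imwrite('pics/w8.png',w['pixels'])
print(r.sense()['tool_pos'],r.sense()['tcp_rot'],to_tool([484.5,-15,23]))"
```

```text
time: 31.75
tool_pos: [486.3, -15.0, 165.4]
tcp_rot: [180.0, -0.0, -165.8]
ft_force: [0.4, -0.6, 0.3]
finger_gap: 84.9
grip_force: 0.0
[486.79132643 -15.06829521 166.03924722] [-1.79971923e+02  6.75262294e-02 -1.65800507e+02] [  2.4   0.7 143. ]
```

View pics/w8.png

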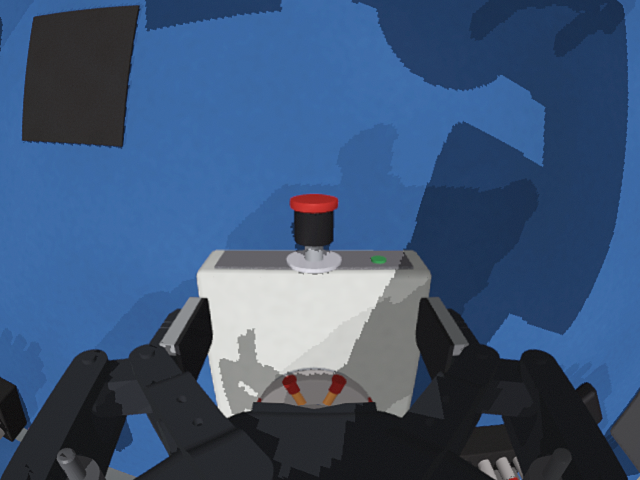

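The knob is square to the fingers: red disc at rows 195–212, black grip at columns 294–333 and rows 212–246. I'll locate it in world coordinates.

```bash
python3 -c "
from h import *
w=viewer.snapshot('wrist');c=blob(w,['red'],(270,185,360,222))[:,0]
print(c.min(0),c.max(0))
q=r.sense();T=R.from_euler('xyz',q['tcp_rot'],degrees=True).inv()
f=lambda u,v,z:np.round(T.apply(wray(w,u,v,z)-q['tool_pos']),1)
u0,v0=c.min(0);u1,v1=c.max(0)
print('sides',f(u0,204,43),f(u1,204,43),'outer top edge z61',f(314,v0,61),'z43',f(314,v0,43),'inner edge z61',f(314,v1,61),'grip inner end z58',f(314,245,58))
"
```

```text
[291 194] [337 211]
sides [ 16.9 -16.1 123.2] [ 17.   17.9 123.2] outer top edge z61 [ 28.1   0.9 105.2] z43 [ 24.5   0.9 123.2] inner edge z61 [ 16.1   0.9 105.2] grip inner end z58 [ -9.9   0.9 108.3]
```

```bash
echo '[[[0, 0, 0, 3, 1, 50, 85], [0, 0, 0, 3, 1, 95, 85], [0, 0, 0, 3, 1, 125, 85], [0, 0, 0, 3, 1, 140, 85], [0, 0, 0, 3, 1, 143, 85], [0, 0, 0, 3, 1, 143, 85], [0, 0, 0, 3, 1, 143, 85]]]' | python3 steer.py 70; python3 -c "
from h import *
print(to_tool([484,-15,23]))"
```

```text
time: 32.72
tool_pos: [484.3, -15.0, 23.4]
tcp_rot: [-179.9, 0.1, -165.8]
ft_force: [0.2, 0.2, 0.4]
finger_gap: 84.9
grip_force: 0.0
[0.3 0.  0.4]
```

```bash
echo '[[[0, 0, 0, 0, 0, 0, 15], [0, 0, 0, 0, 0, 0, 15], [0, 0, 0, 0, 0, 0, 15], [0, 0, 0, 0, 0, 0, 15], [0, 0, 0, 0, 0, 0, 15], [0, 0, 0, 0, 0, 0, 15], [0, 0, 0, 0, 0, 0, 15], [0, 0, 0, 0, 0, 0, 15]]]' | python3 steer.py 70;  echo '[[[0, 0, 0, 3, 0, 0, 15], [0, 0, 0, 6, 0, 0, 15], [0, 0, 0, 9, 0, 0, 15], [0, 0, 0, 12, 0, 0, 15], [0, 0, 0, 15, 0, 0, 15], [0, 0, 0, 16, 0, 0, 15], [0, 0, 0, 16, 0, 0, 15], [0, 0, 0, 16, 0, 0, 15]]]' | python3 steer.py
```

```text
time: 33.72
tool_pos: [483.8, -15.8, 22.6]
tcp_rot: [-179.9, 0.1, -165.8]
ft_force: [0.2, -4.6, 2.9]
finger_gap: 28.2
grip_force: 74.3
time: 34.72
tool_pos: [469.7, -19.3, 22.7]
tcp_rot: [-179.9, 0.3, -165.8]
ft_force: [10.1, -3.1, -5.5]
finger_gap: 28.3
grip_force: 76.1
```

```bash
echo '[[[0, 0, 0, 1, 0, 0, 15], [0, 0, 0, 1, 0, 0, 15], [0, 0, 0, 1, 0, 0, 15], [0, 0, 0, 1, 0, 0, 15], [0, 0, 0, 1, 0, 0, 15], [0, 0, 0, 1, 0, 0, 15], [0, 0, 0, 1, 0, 0, 15], [0, 0, 0, 1, 0, 0, 15]]]' | python3 steer.py; python3 -c "
from h import *
w=viewer.snapshot('wrist');c=blob(w,['red'],(250,100,380,300))[:,0];q=r.sense();print(c.min(0),c.max(0),q['ft_force'])
t=viewer.snapshot('top');c=blob(t,['red'],(322,250,355,285))[:,0].mean(0);print(c,ray(t,*c,50))
cv2.imwrite('pics/k9.png',w['pixels'])"; echo '[[[0, 0, 0, 0, 0, 0, 15], [0, 0, 0, 0, 0, 0, 15], [0, 0, 0, 0, 0, 0, 15], [0, 0, 0, 0, 0, 0, 15]]]' | python3 steer.py
```

```text
time: 35.72
tool_pos: [468.8, -19.5, 22.7]
tcp_rot: [-179.9, 0.3, -165.8]
ft_force: [10.1, -2.5, -5.6]
finger_gap: 28.3
grip_force: 76.2
[266 271] [360 299] [ 9.361176   -2.83971464 -5.36362368]
time: 36.33
tool_pos: [468.8, -19.5, 22.7]
tcp_rot: [-179.9, 0.3, -165.8]
ft_force: [10.0, -2.6, -6.1]
finger_gap: 28.7
grip_force: 76.2Traceback (most recent call last):
  File "<string>", line 4, in <module>
    t=viewer.snapshot('top');c=blob(t,['red'],(322,250,355,285))[:,0].mean(0);print(c,ray(t,*c,50))
                          ~~~~^^^^^^^^^^^^^^^^^^^^^^^^^^^^^
  File "h.py", line 15, in blob
    i=1+np.argmax(st[1:,4]);pts=np.argwhere((l==i)&(k>0))[:,::-1].astype(np.int32)
        ~~~~~~~~~^^^^^^^^^^
    return _wrapfunc(a, 'argmax', axis=axis, out=out, **kwds)
    return bound(*args, **kwds)
ValueError: attempt to get argmax of an empty sequence
```

```bash
python3 -c "
from h import *
w=viewer.snapshot('wrist');cv2.imwrite('pics/k10.png',w['pixels'][100:480,120:520])"
```

```text
(no output)
```

View pics/k10.png

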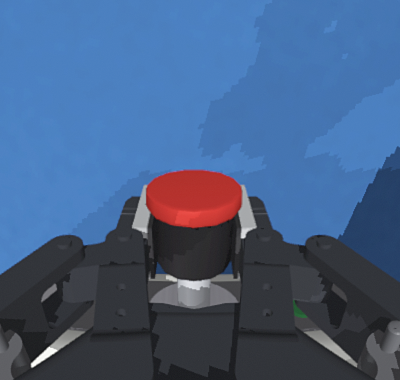

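The picture shows the pads around the knob, the red disc at (194,198) and bare shaft behind it, so the knob is out. It has been held for more than 1.5 s. I'll ease it back in, release and rise.

```bash
echo '[[[0, 0, 0, -4, 0, 0, 15], [0, 0, 0, -8, 0, 0, 15], [0, 0, 0, -12, 0, 0, 15], [0, 0, 0, -15, 0, 0, 15], [0, 0, 0, -16, 0, 0, 15], [0, 0, 0, -16, 0, 0, 15], [0, 0, 0, -16, 0, 0, 60], [0, 0, 0, -16, 0, 0, 85]]]' | python3 steer.py; echo '[[[0, 0, 0, 0, 0, 0, 85], [0, 0, 0, 0, 0, 0, 85], [0, 0, 0, 0, 0, -40, 85], [0, 0, 0, 0, 0, -90, 85], [0, 0, 0, 0, 0, -143, 85], [0, 0, 0, 0, 0, -143, 85], [0, 0, 0, 0, 0, -143, 85], [0, 0, 0, 0, 0, -143, 85]]]' | python3 steer.py;python3 -c "
from h import *
w=viewer.snapshot('wrist');s=viewer.snapshot('scene');cv2.imwrite('pics/f.png',np.vstack([w['pixels'][100:400],s['pixels'][130:380]]))
c=blob(w,['red'],(270,170,360,230))[:,0];print(c.min(0),c.max(0),r.sense()['tool_pos'])"
```

```text
time: 37.38
tool_pos: [481.6, -14.9, 21.7]
tcp_rot: [180.0, -0.0, -165.8]
ft_force: [0.5, -0.2, 0.1]
finger_gap: 63.3
grip_force: 0.0
time: 38.38
tool_pos: [480.8, -14.8, 163.1]
tcp_rot: [179.9, -0.2, -165.8]
ft_force: [-0.1, 0.8, 0.2]
finger_gap: 85.3
grip_force: 0.0
[288 202] [335 221] [480.94864075 -14.89796464 163.24038542]
```

View pics/f.png

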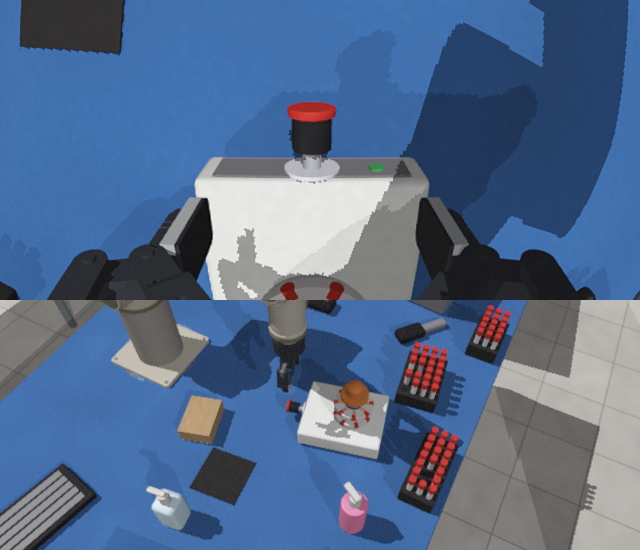

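The knob is back in at (311,130). The cap looks slightly different in the scene part, so I'll compare it with the earlier frame.

```bash
python3 -c "
from h import *
a=cv2.imread('pics/w7.png')[370:440,310:400];s=viewer.snapshot('scene');b=s['pixels'][200:270,310:400]
cv2.imwrite('pics/cmp.png',cv2.resize(np.hstack([a,b]),None,fx=4.4,fy=4.4,interpolation=cv2.INTER_CUBIC))
c=blob(s,['orange'],(325,190,380,262));print(c[:,0].min(0),c[:,0].max(0))
f=np.zeros_like(s['pixels']);f[130:330]=cv2.imread('pics/w7.png')[300:500];c=blob(dict(pixels=f),['orange'],(325,190,380,262));print(c[:,0].min(0),c[:,0].max(0))"
```

```text
[338 211] [369 240]
[338 211] [369 244]
```

View pics/cmp.png

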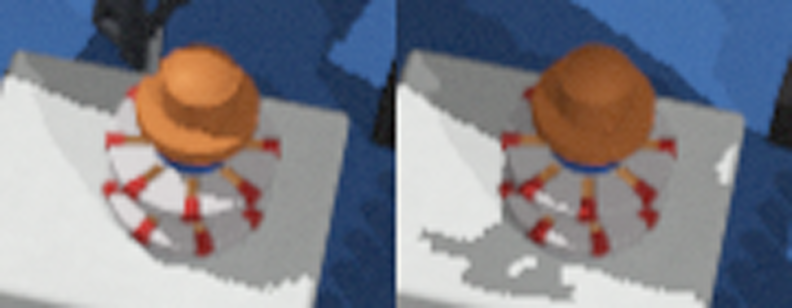

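Both frames show the same position, and only the shadow changed. Handing in.

```bash
python3 -c "
from bench import r, viewer
print(r.sense()['ft_force']);print(r.hand_in())"
```

```text
[ 0.03302635 -0.41080798 -0.53185224]
the job is handed in; nothing more can be done
None
```

I handed the job in at about 38 s: both wheels present are seated on the spindle with the clamp cap on top, and the knob was pulled about 15 mm for over 1.5 s and is back in. No verdict was returned.

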